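Load three ornament dies into the type holder of a foil press

TASK

Load the foil press's type holder: slide the three ornament dies in from its open end, the brass rosette first, then the copper diamond, then the grey bars, so that they stand in one tight row, each touching the next, with the rosette right up against the sliding end stop. Push gently: the stop is only lightly nipped at its setting and must not be shifted, and no die may be forced against the rails. Let go of the dies and leave the other things on the bench alone.

Things in the scene. Friction and masses are not known exactly. Their poses are not given: they have to be found in the camera images.
- holder: aluminium type holder screwed to the bench, 228 long (x) by 78 wide (y). Origin: underside, under the channel's centre line; z up, +x along the channel from open to closed end; numbers below are mm in this frame. Base plate 10 thick: channel floor at z = 10. A die can enter only by sliding along the floor from the apron; lips over both edges of the channel keep its foot from being put in or lifted out from above.
- holder_apron (a point): at x = -88 on the open apron before the channel: bare floor from x = -105 to -55, free above, where a die can be set down. From x = -86 to the mouth two guides 8 high narrow from 65 apart to the channel's 47.
- rails: the two side rails of the channel, fixed on the base plate. Origin: on the floor at the open mouth, x = -55; axes as the holder's. From here to x = 117 the channel is 47 wide between side walls (a die's foot has 1.5 play each side). The lips leave a 32 wide slot for the head; their underside is at z = 18 (2 over a die's foot), their top at z = 22, so a die's head stands 24 clear of them.
- holder_end (a point): on the floor at the closed end, x = 117. Before it, in the channel, sits a dark steel sliding stop (stop_c1) with a brass thumbscrew, 20 long, 49 high. Its flat front face, towards the mouth, stands anywhere from x = 45 to x = 89, different every time and not measured: see it or find it by feel. It is held by friction only and slides away if pushed with more than about 18 N.
- die_rosette: loose brass ornament die: brass plate with a ring of eight small round bosses, on an aluminium T mount, 0.08 to 0.17 kg. Foot 30 long (x), 44 wide (y), 6 high; above it a head 30 (x) by 26 (y), up to 36. Grip the head by its +y and -y sides. Origin: centre of the underside, z up; x goes along the channel, either way round. Starts on the pad, in any of three places.
- die_diamond: loose copper ornament die: copper plate with one raised diamond, on an aluminium T mount, 0.08 to 0.17 kg. Foot 30 long (x), 44 wide (y), 6 high; above it a head 30 (x) by 26 (y), up to 36. Grip the head by its +y and -y sides. Origin: centre of the underside, z up; x goes along the channel, either way round. Starts on the pad, in any of three places.
- die_bars: loose grey magnesium ornament die: light grey plate with four dark raised bars, on an aluminium T mount, 0.08 to 0.17 kg. Foot 30 long (x), 44 wide (y), 6 high; above it a head 30 (x) by 26 (y), up to 36. Grip the head by its +y and -y sides. Origin: centre of the underside, z up; x goes along the channel, either way round. Starts on the pad, in any of three places.
- pad: tan leather pad fixed to the bench, 260 (x) by 110 (y), 4 thick, on which the dies stand at the start in a row along its x, 80 apart. Origin: centre of its underside.
- mallet: loose bystander, to be left alone: white-headed mallet standing on its head, 60 across and 205 high. Origin: centre of its underside.
- spool: loose bystander, to be left alone: red thread spool, 52 across, 54 high. Origin: centre of its underside.
- cup: loose bystander, to be left alone: white plastic cup, 74 across, 100 high. Origin: centre of its underside.
- beeswax: loose bystander, to be left alone: yellow block of beeswax 50 by 70 by 28 high. Origin: centre of its underside.

How it is judged:
By the outcome, as a careful person would: the job done as asked, in the order asked, and still so for the second after the job is handed in, with the robot touching nothing.
It also fails if it takes over 72 s, if anything falls off the work surface, if the arm or the gripper's body presses on something with over 40 N, if the wrist force passes 120 N, or if a joint passes its speed limit or range.

ROBOT

A 6-joint arm with a two-finger parallel gripper is mounted at the origin on the work surface. World frame = base frame: x ahead of the robot, y to its left, z up, the work surface at z = 0. Lengths are in m, angles in rad, forces in N, time in s.
With the tool pointing down it reaches from about 0.35 to 0.775 m from the base axis. Payload 7.3 kg.
Tool frame: the origin (TCP) lies at the very end of the fingers, on their centre line; the grasp point (between the pads) lies 19 mm behind it (robot.pinch_z is the distance from the TCP to the grasp point, in m); z points along the fingers, y is the line along which they close (so a half turn about z gives the same grasp; the last joint's range is limited). The gripper opens to 92 mm and grips with 3 to 60 N. Pads are 19 mm wide; open, the fingers measure 130 mm over their backs; the gripper's body (75 mm by 190 mm) begins 47 mm behind the grasp point.
Start: joints at [1.024, 0.342, 1.524, -0, 1.275, -0.146], TCP at [0.205, 0.483, 0.227] pointing down, gripper open.
Joint ranges: [-2.53, 2.53], [-0.77, 2.02], [0.04, 2.7], [-1, 4.14], [0.28, 2.66], [-3.11, 3.11]. Speed limits (rad/s): [2.57, 2.57, 3.14, 3.14, 3.14, 3.14].

INTERFACE

Orientations are given as [roll, pitch, yaw] about the fixed x, y, z axes, in that order (R = Rz(yaw) Ry(pitch) Rx(roll)).
In Python, from cell import robot gives the robot as it stands.
- The arm moves only by the tool move_arm, never from a script. Its argument "motion" is a list of rows, each a list of 6 numbers: the shift along the tool's x, y, z in units of 0.1 m (1.0 is 0.1 m), then the turn, a rotation vector about the tool's x, y, z in units of pi rad (1.0 is pi rad). In form: [[dx, dy, dz, rx, ry, rz], ...]. A call has 1 to 12 rows; each row is the pose to reach, as a shift and turn from the pose commanded when the call began, along the tool's axes at that moment, turning the shorter way round; what a row does not reach only later rows make up. A row lasts 1/8 s, in which the tool goes at most 62.5 mm and 10.7 degrees, less where a joint would pass 70% of its speed; a pose out of reach is approached as far as the arm can. A call with a number of a shift or a turn outside -1 to 1 is refused whole. A call with a gripper value outside its range is refused whole. "fingers" is the opening, from -1 (shut) to 1 (fully open), set as the call begins (left out, the last holds). The fingers move at their own pace and stop on an object; "newtons" is the grip in N (left out, the last holds). Time passes only in rows, so rows that repeat a pose let the fingers close. It gives the time, the measured TCP pose, the force, the opening and the grip force at its end, in the units of the state.
- robot.observe(): the state, without advancing time (a new reading comes with each control period).
- robot.read_camera(name): name is "scene" or "top" or "wrist"; returns a dict with "image" (400x640x3 uint8, red, green, blue), "range_z" (400x640 float32, m along the optical axis (not along the pixel's ray), 0 where there is no reading), "vfov" (degrees; the focal length in pixels is half the picture's height over the tangent of half this angle, whatever the lens; pixels are square), "cx", "cy" (the principal point, pixels), "extrinsics" (4x4, takes a point from camera to world coordinates); the wrist camera has in their place "hand_eye" (4x4, takes a point from camera to tool coordinates, whose origin is the TCP and whose axes are the flange's). Camera axes: x right, y up, looking along -z (the intrinsics and any distortion apply to the point x, -y, -z); pixel columns grow to the right and rows downward; lengths in m; the calibration is good to about 2 mm. A picture is of the moment at which its call begins: read the wrist's pose just before it.
- robot.hand_in(): hands the job in; it is judged then, once.
The state is a dict: "time": time; "qpos": joint angles; "qvel": joint speeds; "joint_efforts": joint torques, N m; "tool_pos": TCP position; "tool_rot": TCP orientation; "contact_force": force on the tool from outside, world axes, zero at the start; "torque": the same for the moment, N m; "opening": finger opening in m; "grip_force": force on a finger pad.
Only numpy, scipy, OpenCV 4.12 (cv2) and the standard library are available. Lean on these libraries where they do the work, as an engineer would, in place of code of your own. Each camera call takes 0.05 s, during which the arm holds its last target. There are 200 camera calls.

## Working session

There is one attempt and no reset: what is moved stays moved. The work goes in short steps, Python scripts to look and compute and a tool call to move; the robot and the scene stay as the last step left them, time stands still between calls to the robot, and variables do not carry over. Pictures are saved under pics/ and viewed, at most 10 in all, crops included, and the job is handed in when it is done.

Besides the shell and the picture viewer there is one more tool, called after "Call:" as a command line: name --pt "numbers of a row" for each row, then --argument value for the rest. move_arm: Moves the arm, as the interface text tells. Shifts and turns lie within -1 to 1; 1 stands for 0.1 m of shift or pi rad of turn. Its arguments: {"type":"object","properties":{"motion":{"type":"array"},"fingers":{"type":"number"},"newtons":{"type":"number"}},"required":["motion"]}

```bash
ls; mkdir -p pics; cat > h.py <<'E'
import numpy as np, cv2
from cell import robot
from scipy.spatial.transform import Rotation as R
def cam(n):
    s=robot.observe(); c=robot.read_camera(n)
    if n=="wrist":
        T=np.eye(4); T[:3,:3]=R.from_euler('xyz',s['tool_rot']).as_matrix(); T[:3,3]=s['tool_pos']
        c['E']=T@np.array(c['hand_eye'])
    else: c['E']=np.array(c['extrinsics'])
    c['f']=200/np.tan(np.radians(c['vfov'])/2); return c
def save(c,n): cv2.imwrite('pics/'+n,cv2.cvtColor(c['image'],cv2.COLOR_RGB2BGR))
def pts(c):
    v,u=np.mgrid[0:400,0:640]; d=c['range_z']
    P=np.stack([(u-c['cx'])/c['f']*d,-(v-c['cy'])/c['f']*d,-d,np.ones_like(d)],-1)
    W=(P@c['E'].T)[...,:3]; W[d==0]=np.nan; return W
def ray(c,u,v,z):
    D=c['E'][:3,:3]@np.array([(u-c['cx'])/c['f'],-(v-c['cy'])/c['f'],-1]); o=c['E'][:3,3]
    return o+D*(z-o[2])/D[2]
E
python3 - <<'E'
from h import *
c=cam('top'); save(c,'top.png'); print({k:v for k,v in c.items() if k not in('image','range_z')}); print(robot.observe())
c=cam('scene'); save(c,'scene.png')
E
```

```text
pics
{'vfov': 54.9208677098173, 'cx': 321.2660862035996, 'cy': 199.05192630213267, 'extrinsics': array([[ 0.01271827,  0.98061833, -0.19551455,  0.41874263],
       [-0.99935544,  0.01903026,  0.0304394 ,  0.07376802],
       [ 0.03357013,  0.19500139,  0.98022829,  0.91126828],
       [ 0.        ,  0.        ,  0.        ,  1.        ]]), 'E': array([[ 0.01271827,  0.98061833, -0.19551455,  0.41874263],
       [-0.99935544,  0.01903026,  0.0304394 ,  0.07376802],
       [ 0.03357013,  0.19500139,  0.98022829,  0.91126828],
       [ 0.        ,  0.        ,  0.        ,  1.        ]]), 'f': np.float64(384.8450545539758)}
{'time': 0.05, 'qpos': array([ 1.02401195e+00,  3.42701223e-01,  1.52501270e+00,  4.16545775e-06,
        1.27537351e+00, -1.45994999e-01]), 'qvel': array([-0.00020856, -0.00125844, -0.00090843,  0.00062756,  0.00011995,
       -0.00145669]), 'joint_efforts': array([ 4.73505279e-04, -4.32423091e+01, -2.44987142e+01,  7.19512696e-02,
        5.24290279e-02, -4.93726191e-05]), 'tool_pos': array([0.20459327, 0.48306249, 0.22605762]), 'tool_rot': array([-3.14011435e+00, -2.21397159e-04,  2.74080190e+00]), 'contact_force': array([0.84697186, 0.05469142, 0.07392396]), 'torque': array([ 0.005845  , -0.0054017 , -0.00324468]), 'grip_force': 0.0, 'opening': 0.0917894321477082}
```

View pics/top.png

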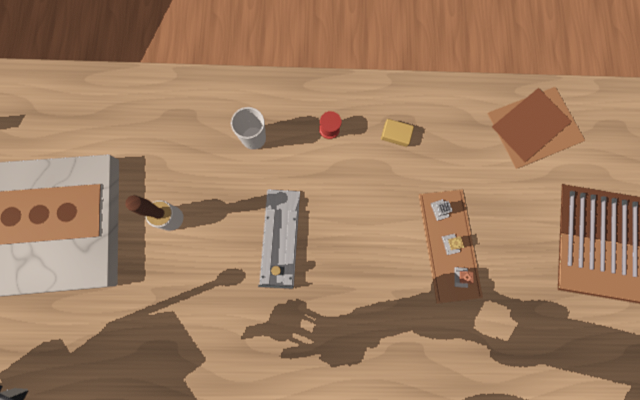

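View pics/scene.png

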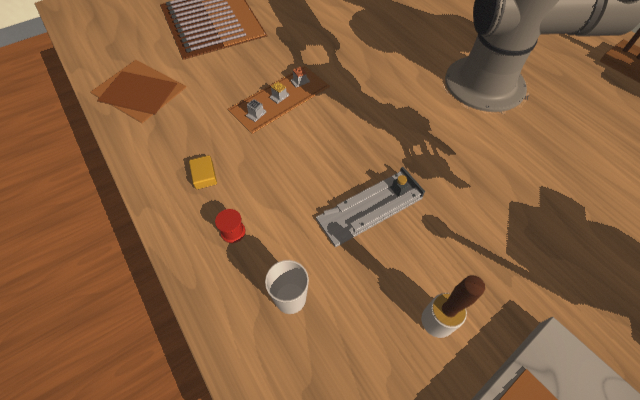

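The top view shows the holder at about (280,240), with its open end at the top (row 190) and the stop at row 270. The pad is at about (450,245), with bars at (441,209), rosette at (455,243) and diamond at (464,276). The scene view shows the same layout, with the mallet left of the holder and the cup, spool and beeswax beyond it.

```bash
python3 - <<'E'
from h import *
c=cam('top'); W=pts(c)
for n,(u,v) in dict(bars=(441,209),ros=(455,243),dia=(464,276)).items():
    p=W[v-14:v+15,u-14:u+15].reshape(-1,3); q=p[(p[:,2]>.033)&(p[:,2]<.047)]
    r=cv2.minAreaRect((q[:,:2]*1000).astype(np.float32)); print(n,len(q),q.mean(0).round(4),r)
p=W[175:300,235:325].reshape(-1,3)
q=p[(p[:,2]>.006)&(p[:,2]<.06)]; print('holder',cv2.minAreaRect((q[:,:2]*1000).astype(np.float32)),np.histogram(q[:,2],bins=np.arange(0,.06,.004)))
q=q[q[:,2]>.035]; print('stop',q.mean(0),q.min(0),q.max(0))
print('mallet',np.nanmean(W[200:225,150:175].reshape(-1,3),0))
w=cam('wrist'); print(np.array(w['hand_eye']).round(4),w['f'],w['cx'],w['cy'])
E
```

```text
bars 153 [ 0.5772 -0.2387  0.0398] ((577.4879150390625, -239.47669982910156), (25.692420959472656, 31.62095832824707), 19.4095516204834)
ros 159 [ 0.4955 -0.2609  0.04  ] ((495.7142028808594, -262.06939697265625), (25.621009826660156, 31.489940643310547), 14.61389446258545)
dia 170 [ 0.4189 -0.2811  0.0397] ((419.1270446777344, -281.85394287109375), (24.30789566040039, 32.13813781738281), 0.6322026252746582)
holder ((510.210693359375, 129.13107299804688), (101.96472930908203, 240.82562255859375), 87.63446044921875) (array([   0,  227, 1293,  167,  212, 1044,  100,   64,   39,    0,   22,
         30,    1,    5]), array([0.   , 0.004, 0.008, 0.012, 0.016, 0.02 , 0.024, 0.028, 0.032,
       0.036, 0.04 , 0.044, 0.048, 0.052, 0.056]))
stop [0.42814447 0.14440505 0.05057788] [0.41902359 0.13129066 0.04007409] [0.43873112 0.15826933 0.05993707]
mallet [0.54979116 0.39152165 0.07905254]
[[ 1.100e-03  9.695e-01  2.449e-01  6.470e-02]
 [ 1.000e+00 -1.200e-03  2.000e-04  4.000e-04]
 [ 5.000e-04  2.449e-01 -9.695e-01 -1.576e-01]
 [ 0.000e+00  0.000e+00  0.000e+00  1.000e+00]] 291.21657099300165 314.3106336674217 195.31792785141127
```

Call:
move_arm --pt "-0.5 -0.25 0 0 0 0" --pt "-1 -0.5 0 0 0 0" --pt "-1 -0.5 0 0 0 0"

```text
time: 0.57
tool_pos: [0.2793, 0.3961, 0.2267]
tool_rot: [-3.141, 0.001, 2.736]
contact_force: [0.1, 1.2, 0.4]
opening: 0.0918
grip_force: 0.0
```

Call:
move_arm --pt "-0.5 -0.25 0 0 0 0" --pt "-1 -0.5 0 0 0 0" --pt "-1 -0.5 0 0 0 0"

```text
time: 0.95
tool_pos: [0.3516, 0.3117, 0.2266]
tool_rot: [-3.141, 0.0, 2.736]
contact_force: [0.8, 0.2, 0.2]
opening: 0.0918
grip_force: 0.0
```

Call:
move_arm --pt "-0.5 -0.25 0.1 0 0 0" --pt "-1 -0.5 0.2 0 0 0" --pt "-1 -0.5 0.2 0 0 0"

```text
time: 1.32
tool_pos: [0.4235, 0.2271, 0.2059]
tool_rot: [-3.141, -0.001, 2.737]
contact_force: [0.1, 0.6, 0.4]
opening: 0.0919
grip_force: 0.0
```

Call:
move_arm --pt "-0.5 -0.25 0.2 0 0 -0.05" --pt "-1 -0.5 0.4 0 0 -0.1" --pt "-1 -0.5 0.5 0 0 -0.127" --pt "-1 -0.5 0.5 0 0 -0.127" --pt "-1 -0.5 0.5 0 0 -0.127"

```text
time: 1.95
tool_pos: [0.4947, 0.1448, 0.1573]
tool_rot: [3.141, 0.001, 3.14]
contact_force: [-0.0, -1.0, 0.1]
opening: 0.0919
grip_force: 0.0
```

```bash
cat >> h.py <<'E'
def go(x,y,z,yaw=None):
    s=robot.observe(); T=R.from_euler('xyz',s['tool_rot']); d=T.inv().apply(np.array([x,y,z])-s['tool_pos'])
    t=[0,0,0] if yaw is None else (T.inv()*R.from_euler('xyz',[np.pi,0,yaw])).as_rotvec()/np.pi
    print('shift',(d*10).round(3),'turn',np.round(t,4))
def st():
    s=robot.observe(); print(round(s['time'],2),s['tool_pos'].round(4),s['tool_rot'].round(4),s['contact_force'].round(1),round(s['opening'],4),round(s['grip_force'],1))
E
python3 - <<'E'
from h import *
st(); c=cam('wrist'); save(c,'w1.png'); np.savez('w1.npz',**{k:np.array(v) for k,v in c.items()})
E
```

```text
1.95 [0.4947 0.1448 0.1573] [3.1411e+00 6.0000e-04 3.1401e+00] [-0.  -1.   0.1] 0.0919 0.0
```

View pics/w1.png

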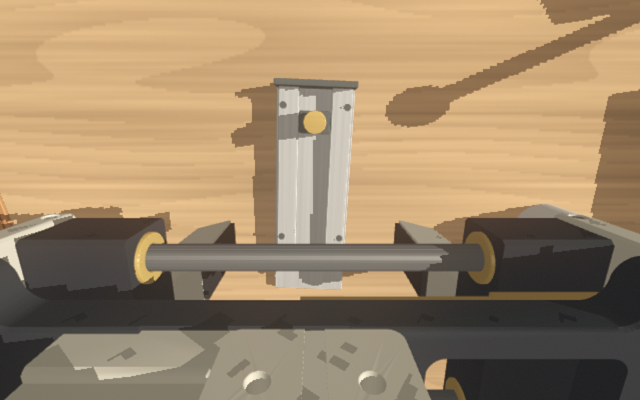

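The wrist view shows the holder from (275,80) to (355,80) at its closed end, running down to (343,288). The thumbscrew is at (315,122). Next I fit the centre line from the lip tops.

```bash
python3 - <<'E'
from h import *
c=dict(np.load('w1.npz')); W=pts(c)
sub=W[70:240,240:380]
for lo,hi in[(.005,.014),(.019,.026),(.03,.07)]:
    m=(sub[...,2]>lo)&(sub[...,2]<hi); q=sub[m]; print(lo,len(q),q.min(0).round(4),q.max(0).round(4),np.median(q[:,2]))
# per row edges of lip tops
L=[];Rr=[];IL=[];IR=[]
for v in range(85,238,4):
    row=W[v,240:380]; m=(row[:,2]>.0185)&(row[:,2]<.027); u=np.where(m)[0]
    if len(u)<10: continue
    g=np.diff(u); k=g.argmax(); 
    if v%12==1: print(v,u[0]+240,u[k]+240,u[k+1]+240,u[-1]+240,row[u[0]].round(4),row[u[k]].round(4),row[u[k+1]].round(4),row[u[-1]].round(4))
    L.append(row[u[0]]);Rr.append(row[u[-1]]);IL.append(row[u[k]]);IR.append(row[u[k+1]])
for n,A in zip(['L','R','IL','IR'],[L,Rr,IL,IR]):
    A=np.array(A); f=np.polyfit(A[:,0]-.5,A[:,1],1); r=A[:,1]-np.polyval(f,A[:,0]-.5); g=abs(r)<.003; f=np.polyfit(A[g,0]-.5,A[g,1],1); print(n,f.round(4),np.degrees(np.arctan(f[0])),g.sum(),len(g))
# closed-end edge
for u in range(282,352,10):
    col=W[70:110,u]; k=np.where(col[:,2]>.015)[0][0]; print(u,k+70,col[k].round(4),col[k+3].round(4))
s=W[90:160,285:345]; q=s[s[...,2]>.035]; print(np.histogram(q[:,2],bins=np.arange(.03,.08,.003)))
E
```

```text
0.005 4573 [0.3967 0.1019 0.0072] [0.5583 0.1849 0.0132] 0.009701674691944162
0.019 5932 [0.3966 0.1057 0.0191] [0.5533 0.185  0.0256] 0.021714893894059645
0.03 1292 [0.3913 0.108  0.03  ] [0.4403 0.1851 0.0606] 0.042939245470120485
97 279 298 332 352 [0.4071 0.1112 0.0221] [0.4072 0.1294 0.0224] [0.4071 0.1619 0.0212] [0.407  0.1812 0.0204]
109 279 298 332 351 [0.4181 0.1108 0.0211] [0.4181 0.1292 0.0216] [0.4182 0.162  0.0223] [0.4182 0.1804 0.0216]
121 279 298 331 350 [0.4294 0.1106 0.0225] [0.4294 0.129  0.0212] [0.4294 0.1612 0.0223] [0.4294 0.1796 0.0229]
133 278 297 331 349 [0.4409 0.109  0.0204] [0.4408 0.1279 0.0223] [0.4408 0.1614 0.0222] [0.4408 0.179  0.0224]
145 278 297 330 349 [0.4526 0.1087 0.021 ] [0.4525 0.1277 0.022 ] [0.4525 0.1605 0.0222] [0.4526 0.1795 0.0211]
157 278 297 329 348 [0.4644 0.1085 0.0218] [0.4647 0.1274 0.0192] [0.4644 0.1597 0.0218] [0.4645 0.1788 0.0217]
169 278 297 329 347 [0.4766 0.108  0.0213] [0.4768 0.1273 0.0202] [0.4768 0.1599 0.0204] [0.4765 0.1781 0.0223]
181 278 296 328 346 [0.4892 0.1076 0.0209] [0.489  0.1261 0.0217] [0.489  0.159  0.0
[... 562 characters left out ...]
8 38
IL [-0.0395  0.1259] -2.259737895284481 38 38
IR [-0.0398  0.1586] -2.2805824117783264 38 38
282 78 [0.3916 0.1156 0.0325] [0.394  0.1154 0.0313]
292 79 [0.3924 0.1247 0.0326] [0.3947 0.1245 0.0307]
302 79 [0.3924 0.1338 0.0323] [0.395  0.1337 0.0324]
312 79 [0.3921 0.1428 0.0304] [0.3948 0.1428 0.0314]
322 80 [0.3931 0.152  0.0311] [0.396  0.1519 0.0336]
332 80 [0.3932 0.1611 0.0318] [0.3958 0.1611 0.0323]
342 81 [0.3941 0.1702 0.0323] [0.3966 0.1703 0.0314]
(array([  0,   0,   0,   2, 268,  12,   0,   0,   5, 401,  12,   0,   0,
         0,   0,   0]), array([0.03 , 0.033, 0.036, 0.039, 0.042, 0.045, 0.048, 0.051, 0.054,
       0.057, 0.06 , 0.063, 0.066, 0.069, 0.072, 0.075, 0.078]))
```

Call:
move_arm --pt "-0.1 -0.5 0 0 0 0" --pt "-0.2 -1 0 0 0 0"

```text
time: 2.25
tool_pos: [0.5152, 0.0436, 0.1576]
tool_rot: [3.141, 0.002, -3.141]
contact_force: [1.2, -0.9, -0.7]
opening: 0.0919
grip_force: 0.0
```

Call:
move_arm --pt "-0.1 -0.5 0 0 0 0" --pt "-0.2 -1 0 0 0 0"

```text
time: 2.5
tool_pos: [0.5352, -0.0574, 0.1577]
tool_rot: [-3.141, 0.002, 3.14]
contact_force: [1.6, 0.5, -0.4]
opening: 0.0921
grip_force: 0.0
```

Call:
move_arm --pt "-0.1 -0.5 0 0 0 0" --pt "-0.2 -1 0 0 0 0"

```text
time: 2.75
tool_pos: [0.5552, -0.1576, 0.1577]
tool_rot: [-3.141, 0.002, 3.14]
contact_force: [1.0, 0.8, -0.3]
opening: 0.0917
grip_force: 0.0
```

Call:
move_arm --pt "0 -0.5 0 0 0 -0.04" --pt "0 -0.95 0 0 0 -0.064" --pt "0 -0.95 0 0 0 -0.064" --pt "0 -0.95 0 0 0 -0.064"

```text
time: 3.25
tool_pos: [0.5546, -0.2507, 0.157]
tool_rot: [3.141, 0.0, -2.943]
contact_force: [-0.4, 0.3, -0.6]
opening: 0.0919
grip_force: 0.0
```

```bash
python3 - <<'E'
from h import *
st(); c=cam('wrist'); save(c,'w2.png'); np.savez('w2.npz',**{k:np.array(v) for k,v in c.items()})
W=pts(c); m=((W[...,2]>.035)&(W[...,2]<.044)).astype(np.uint8); m[236:]=0
n,l,s,ce=cv2.connectedComponentsWithStats(m)
for i in range(1,n):
    if s[i,4]<150: continue
    q=W[l==i]; print(s[i],ce[i].round(),q.mean(0).round(4),cv2.minAreaRect((q[:,:2]*1000).astype(np.float32)))
E
```

```text
3.25 [ 0.5546 -0.2507  0.157 ] [ 3.1411e+00  3.0000e-04 -2.9429e+00] [-0.4  0.3 -0.6] 0.0919 0.0
[ 290   14   41   42 1201] [309.  35.] [ 0.4213 -0.282   0.04  ] ((421.02105712890625, -282.1529541015625), (30.29113006591797, 26.390695571899414), 86.83573150634766)
[298 114  34  31 930] [315. 129.] [ 0.4975 -0.2619  0.0402] ((497.6269836425781, -261.86572265625), (25.997892379760742, 29.98939323425293), 13.666059494018555)
[305 202  32  29 774] [321. 216.] [ 0.5785 -0.2395  0.0401] ((579.2750244140625, -239.36734008789062), (26.191312789916992, 29.859586715698242), 18.520580291748047)
```

View pics/w2.png

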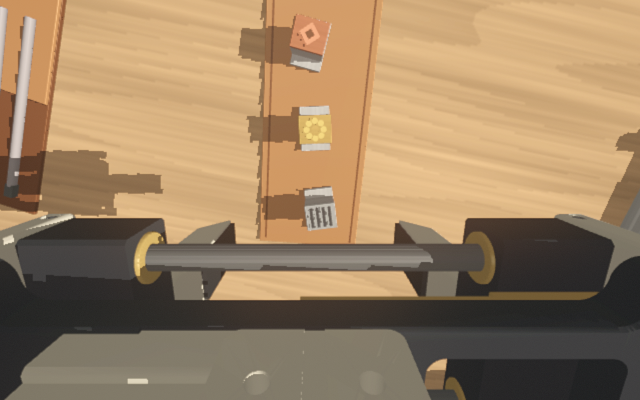

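The dies' feet are wide along the pad, so the gripper must turn about 90°. Diamond is at (309,35), rosette at (315,129) and bars at (321,216), and the measured head sizes of 26x30 at z=0.040 match the spec.

```bash
python3 - <<'E'
from h import *
go(.4977,-.2619,.08,np.radians(103.7))
E
```

```text
shift [ 0.581 -0.001  0.77 ] turn [ 2.000e-04 -0.000e+00  4.874e-01]
```

Call:
move_arm --pt "0.1 0 0.1 0 0 0.058" --pt "0.2 0 0.2 0 0 0.116" --pt "0.3 0 0.3 0 0 0.174" --pt "0.4 0 0.4 0 0 0.232" --pt "0.5 0 0.5 0 0 0.29" --pt "0.58 0 0.6 0 0 0.348" --pt "0.58 0 0.7 0 0 0.406" --pt "0.58 0 0.77 0 0 0.464" --pt "0.58 0 0.77 0 0 0.4874" --pt "0.58 0 0.77 0 0 0.4874" --pt "0.58 0 0.77 0 0 0.4874" --fingers 0.05 --newtons 20

```text
time: 4.68
tool_pos: [0.4979, -0.2626, 0.08]
tool_rot: [3.141, 0.0, 1.812]
contact_force: [-1.2, -0.3, -1.0]
opening: 0.0482
grip_force: 0.0
```

```bash
python3 - <<'E'
from h import *
st(); go(.4977,-.2619,.0185,np.radians(103.7))
c=cam('wrist'); save(c,'w3.png')
W=pts(c); m=((W[...,2]>.035)&(W[...,2]<.044)).astype(np.uint8)
n,l,s,ce=cv2.connectedComponentsWithStats(m)
for i in range(1,n):
    if s[i,4]<150: continue
    q=W[l==i]; print(s[i],ce[i].round(),q.mean(0).round(4),cv2.minAreaRect((q[:,:2]*1000).astype(np.float32)))
E
```

```text
4.67 [ 0.4979 -0.2626  0.08  ] [3.1412e+00 2.0000e-04 1.8121e+00] [-1.2 -0.3 -1. ] 0.0482 0.0
shift [ 0.007 -0.     0.615] turn [0.0001 0.0001 0.0007]
[ 412  190   39   28 1027] [432. 204.] [ 0.5769 -0.2338  0.04  ] ((577.5811157226562, -234.40982055664062), (26.6354923248291, 19.68651580810547), 17.638195037841797)
[184 192  43  26 856] [204. 206.] [ 0.421  -0.2741  0.0397] ((421.5802307128906, -276.5396423339844), (19.417171478271484, 26.319608688354492), 87.70064544677734)
[ 295  194   37   41 1490] [313. 214.] [ 0.4975 -0.2609  0.0401] ((497.6122741699219, -261.8673400878906), (25.978418350219727, 29.92160415649414), 14.424590110778809)
```

View pics/w3.png

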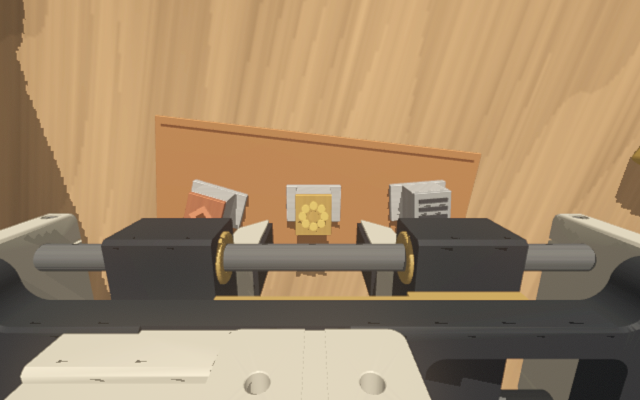

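The rosette at (313,214) is centred between the fingers, which clear both neighbours. Descending to grip it.

Call:
move_arm --pt "0 0 0.3 0 0 0" --pt "0 0 0.55 0 0 0" --pt "0 0 0.615 0 0 0" --pt "0 0 0.615 0 0 0"

```text
time: 5.22
tool_pos: [0.4977, -0.2633, 0.0184]
tool_rot: [3.142, -0.0, 1.81]
contact_force: [0.1, 0.3, -0.5]
opening: 0.0479
grip_force: 0.0
```

Call:
move_arm --pt "0 0 0 0 0 0" --pt "0 0 0 0 0 0" --pt "0 0 0 0 0 0" --pt "0 0 0 0 0 0" --fingers -1

```text
time: 5.72
tool_pos: [0.4978, -0.2636, 0.0188]
tool_rot: [3.141, 0.001, 1.81]
contact_force: [-1.0, 0.2, 5.2]
opening: 0.026
grip_force: 20.0
```

Call:
move_arm --pt "0 0 -0.2 0 0 0" --pt "0 0 -0.6 0 0 0" --pt "0 0 -0.6 0 0 0"

```text
time: 6.1
tool_pos: [0.4991, -0.2644, 0.0809]
tool_rot: [3.138, 0.004, 1.81]
contact_force: [1.3, 0.6, -0.9]
opening: 0.0259
grip_force: 20.0
```

```bash
python3 - <<'E'
from h import *
st(); a=np.array([.5704,.1424-.0399*.0704]); d=np.array([.9992,-.0398])
for xh in(-88,-55,0,60): print(xh,a+d*(-55-xh)/1000)
p=a+d*.033; go(p[0],p[1],.0785,3.1018)
E
```

```text
6.1 [ 0.4991 -0.2644  0.0809] [3.1377 0.0043 1.8097] [ 1.3  0.6 -0.9] 0.0259 20.0
-88 [0.6033736  0.13827764]
-55 [0.5704     0.13959104]
0 [0.515444   0.14178004]
60 [0.455492   0.14416804]
shift [3.666 1.966 0.016] turn [ 2.000e-04  2.000e-03 -4.113e-01]
```

Call:
move_arm --pt "0.5 0.25 0 0 0 0" --pt "0.95 0.5 0 0 0 0"

```text
time: 6.35
tool_pos: [0.523, -0.1581, 0.0772]
tool_rot: [-3.14, -0.001, 1.808]
contact_force: [-0.6, -1.2, -1.4]
opening: 0.0256
grip_force: 20.0
```

Call:
move_arm --pt "0.5 0.25 0 0 0 0" --pt "0.95 0.5 0 0 0 0"

```text
time: 6.6
tool_pos: [0.5492, -0.0532, 0.0771]
tool_rot: [-3.14, -0.001, 1.81]
contact_force: [0.7, 0.1, 0.1]
opening: 0.0255
grip_force: 20.0
```

Call:
move_arm --pt "0.5 0.25 0 0 0 0" --pt "0.95 0.5 0 0 0 0"

```text
time: 6.85
tool_pos: [0.5753, 0.051, 0.077]
tool_rot: [-3.14, -0.001, 1.81]
contact_force: [0.7, -0.8, -1.9]
opening: 0.0263
grip_force: 20.0
```

Call:
move_arm --pt "0.3 0.2 0 0 0 -0.055" --pt "0.6 0.35 0 0 0 -0.11" --pt "0.816 0.466 0 0 0 -0.165" --pt "0.816 0.466 0 0 0 -0.22" --pt "0.816 0.466 0 0 0 -0.275" --pt "0.816 0.466 0 0 0 -0.33" --pt "0.816 0.466 0 0 0 -0.385" --pt "0.816 0.466 0 0 0 -0.411" --pt "0.816 0.466 0 0 0 -0.411" --pt "0.816 0.466 0 0 0 -0.411"

```text
time: 8.1
tool_pos: [0.6015, 0.1393, 0.0776]
tool_rot: [-3.142, -0.001, 3.099]
contact_force: [-0.7, -0.1, -0.2]
opening: 0.0263
grip_force: 20.0
```

```bash
python3 - <<'E'
from h import *
st(); go(.6034,.1383,.0255,3.1018)
c=cam('wrist'); save(c,'w4.png'); np.savez('w4.npz',**{k:np.array(v) for k,v in c.items()})
W=pts(c)
A=[];B=[]
for v in range(40,200,4):
    row=W[v,240:400]; u=np.where((row[:,2]>.0185)&(row[:,2]<.027))[0]
    if len(u)<10: continue
    k=np.diff(u).argmax(); 
    if u[k+1]-u[k]>8: A.append(row[u[k]]);B.append(row[u[k+1]])
A=np.array(A);B=np.array(B); M=(A+B)/2; print(len(M),np.polyfit(M[:,0]-.5,M[:,1],1),np.median(B[:,1]-A[:,1]),M[0],M[-1])
E
```

```text
8.1 [0.6015 0.1393 0.0776] [-3.1415e+00 -1.0000e-03  3.0992e+00] [-0.7 -0.1 -0.2] 0.0263 20.0
shift [-0.02  -0.009  0.521] turn [-0.     -0.0003 -0.0008]
33 [-0.03756929  0.14213134] 0.03226979253823266 [0.48371586 0.14266381 0.02088242] [0.56994651 0.13971521 0.02103711]
```

View pics/w4.png

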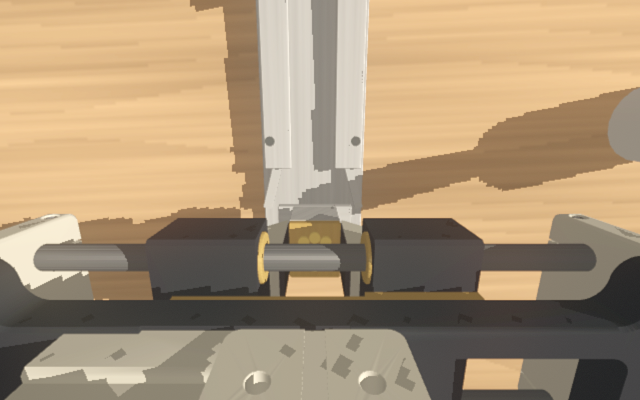

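The wrist view shows the rosette held at about (315,232), in line with the mouth at row 167. The guides lie on either side of it. I use the held die to check the camera's sideways bias.

```bash
python3 - <<'E'
from h import *
c=dict(np.load('w4.npz'))
d=c['range_z']; HE=c['hand_eye']
for v in (224,228,232,236,240):
    row=[]; 
    for u in range(270,362):
        z=d[v,u]; p=HE@[(u-c['cx'])/c['f']*z,-(v-c['cy'])/c['f']*z,-z,1]; row.append(p[:3])
    row=np.array(row); m=(row[:,2]<-.015)&(row[:,2]>-.026); q=row[m]; im=c['image'][v,270:362][m]
    g=(im[:,0].astype(int)-im[:,2]>60); q=q[g]
    if len(q): print(v,len(q),q[:,1].min().round(4),q[:,1].max().round(4),q.mean(0).round(4),np.where(m)[0][g][[0,-1]]+270)
E
```

```text
224 52 -0.0126 0.0129 [ 0.0154  0.0002 -0.0207] [289 340]
228 50 -0.0125 0.013 [ 0.0132  0.0001 -0.0205] [289 340]
232 51 -0.0126 0.0125 [ 0.0112 -0.     -0.0208] [289 339]
236 49 -0.0122 0.0125 [ 0.0092  0.0001 -0.0211] [290 339]
240 50 -0.0121 0.0126 [ 0.0074  0.0002 -0.022 ] [290 339]
```

Call:
move_arm --pt "0 -0.005 0.25 0 0 -0.001" --pt "-0.02 -0.01 0.48 0 0 -0.001" --pt "-0.02 -0.01 0.52 0 0 -0.001" --pt "-0.02 -0.01 0.525 0 0 -0.001"

```text
time: 8.65
tool_pos: [0.604, 0.1383, 0.0261]
tool_rot: [3.141, 0.001, 3.104]
contact_force: [-0.1, -0.6, -1.0]
opening: 0.026
grip_force: 20.0
```

Call:
move_arm --pt "0 0 0.005 0 0 0" --pt "0 0 0.005 0 0 0" --newtons 4

```text
time: 8.9
tool_pos: [0.6042, 0.1384, 0.0259]
tool_rot: [3.141, 0.001, 3.104]
contact_force: [0.6, -0.0, -0.6]
opening: 0.0255
grip_force: 4.0
```

```bash
python3 - <<'E'
from h import *
st(); go(.5704,.1396,.025,3.1018); go(.5154,.1418,.025,3.1018)
E
```

```text
8.9 [0.6042 0.1384 0.0259] [3.1413e+00 1.3000e-03 3.1040e+00] [ 0.6 -0.  -0.6] 0.0255 4.0
shift [ 0.338 -0.001  0.009] turn [0.0001 0.0004 0.0007]
shift [0.888 0.001 0.008] turn [0.0001 0.0004 0.0007]
```

Call:
move_arm --pt "0.05 0 0.008 0 0 0" --pt "0.12 0 0.008 0 0 0" --pt "0.2 0 0.008 0 0 0" --pt "0.28 0 0.008 0 0 0" --pt "0.36 0 0.008 0 0 0" --pt "0.44 0 0.008 0 0 0" --pt "0.44 0 0.008 0 0 0"

```text
time: 9.78
tool_pos: [0.5587, 0.14, 0.0246]
tool_rot: [3.142, -0.001, 3.104]
contact_force: [-2.3, -0.0, 4.7]
opening: 0.0259
grip_force: 4.0
```

Call:
move_arm --pt "0.05 0 0 0 0 0" --pt "0.12 0 0 0 0 0" --pt "0.2 0 0 0 0 0" --pt "0.28 0 0 0 0 0" --pt "0.36 0 0 0 0 0" --pt "0.44 0 0 0 0 0" --pt "0.44 0 0 0 0 0"

```text
time: 10.65
tool_pos: [0.5143, 0.1416, 0.0243]
tool_rot: [-3.141, -0.002, 3.104]
contact_force: [0.1, -1.0, 6.6]
opening: 0.0256
grip_force: 4.0
```

```bash
python3 - <<'E'
from h import *
st(); go(.4555,.1442,.025,3.1018)
c=cam('wrist'); save(c,'w5.png'); W=pts(c)
# stop front and slot centre, die head in tool frame
for v in range(150,240,6):
    row=W[v,285:345]; print(v,(W[v,315]*1000).round(1),c['image'][v,315], (W[v,325]*1000).round(1))
E
```

```text
10.65 [0.5143 0.1416 0.0243] [-3.1415e+00 -2.3000e-03  3.1041e+00] [ 0.1 -1.   6.6] 0.0256 4.0
shift [ 0.589  0.004 -0.005] turn [-0.     -0.0007  0.0007]
150 [465.7 143.9  10. ] [145 140 131] [465.8 149.7  10.8]
156 [469.2 143.8  10. ] [146 140 132] [469.5 149.7   9.7]
162 [472.8 143.7   9.4] [146 139 131] [472.9 149.6  10.2]
168 [476.3 143.5  10.3] [153 147 139] [476.7 149.5   9.3]
174 [480.  143.4   9.9] [152 147 137] [480.3 149.4   9.5]
180 [483.6 143.3  10. ] [153 147 137] [484.  149.3   9.3]
186 [487.3 143.1   9.8] [153 147 137] [487.6 149.2   9.4]
192 [491.  143.    9.9] [171 164 153] [491.4 149.1   9.2]
198 [494.9 142.9   9.6] [209 203 190] [495.2 149.    9.2]
204 [498.9 142.7   8.8] [200 194 182] [498.9 148.9   9.5]
210 [499.2 142.7  20.6] [160 153 143] [498.7 148.4  22.9]
216 [499.1 142.7  32.2] [129 124 115] [499.  148.1  32.8]
222 [499.2 142.7  41.6] [132 109  72] [498.6 147.7  43.7]
228 [500.8 142.6  45.8] [143 116  74] [500.9 147.5  46. ]
234 [503.4 142.5  47.5] [168 144  84] [503.8 147.4  46.8]
```

View pics/w5.png

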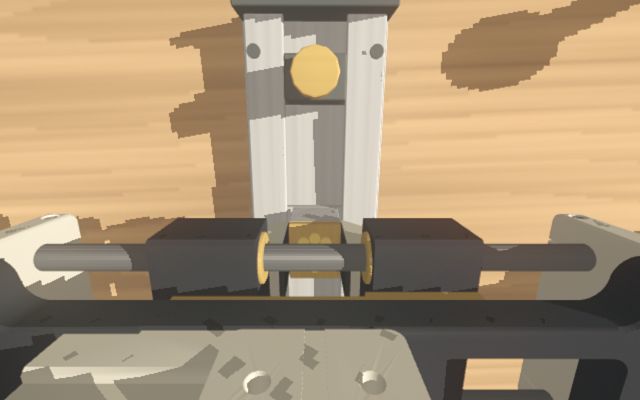

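The rosette is in the channel with its front face at about x=0.499. The slot is clear up to the stop, whose front foot is at about row 104.

```bash
python3 - <<'E'
from h import *
c=cam('wrist'); W=pts(c)
for v in range(78,116,2): print(v,(W[v,300]*1000).round(1),(W[v,330]*1000).round(1))
E
```

```text
78 [432.8 139.1  58.6] [433.1 151.   57.5]
80 [433.5 139.   58.8] [434.  150.9  58.9]
82 [434.2 139.   57.9] [434.8 150.9  59.1]
84 [435.1 139.   59. ] [435.5 150.9  59.3]
86 [435.8 138.9  58.8] [436.2 150.9  58.8]
88 [436.5 138.9  58.6] [436.9 150.9  58.2]
90 [437.2 138.8  57.9] [437.6 150.9  57.6]
92 [437.7 138.6  55. ] [436.9 151.7  42.3]
94 [437.4 138.1  43.9] [437.8 151.7  42.8]
96 [438.3 138.1  43.5] [438.8 151.6  44.2]
98 [439.1 138.   43.5] [439.6 151.6  43.5]
100 [439.9 137.9  42.2] [440.4 151.6  43.2]
102 [439.9 137.3  30.3] [440.6 152.1  32.5]
104 [440.  136.6  15.3] [440.6 153.   15.4]
106 [440.7 136.3  10. ] [441.3 153.3   8.6]
108 [441.8 136.3  10.6] [442.4 153.3   9.6]
110 [442.9 136.2   9.6] [443.5 153.2   9.8]
112 [444.  136.1   9.3] [444.6 153.2   9.5]
114 [445.1 136.1   9.2] [445.7 153.2  10. ]
```

Call:
move_arm --pt "0.05 0 -0.006 0 0 0.0007" --pt "0.12 0 -0.006 0 0 0.0007" --pt "0.2 0 -0.006 0 0 0.0007" --pt "0.28 0 -0.006 0 0 0.0007" --pt "0.36 0 -0.006 0 0 0.0007" --pt "0.44 0 -0.006 0 0 0.0007" --pt "0.51 0 -0.006 0 0 0.0007" --pt "0.54 0 -0.006 0 0 0.0007" --pt "0.54 0 -0.006 0 0 0.0007"

```text
time: 11.88
tool_pos: [0.4619, 0.1436, 0.0251]
tool_rot: [3.142, 0.0, 3.102]
contact_force: [-0.3, 0.6, -0.8]
opening: 0.026
grip_force: 4.0
```

Call:
move_arm --pt "0.01 0 0 0 0 0" --pt "0.02 0 0 0 0 0" --pt "0.03 0 0 0 0 0" --pt "0.04 0 0 0 0 0" --pt "0.04 0 0 0 0 0"

```text
time: 12.5
tool_pos: [0.4578, 0.1438, 0.025]
tool_rot: [3.142, -0.0, 3.102]
contact_force: [-0.1, 0.7, -0.6]
opening: 0.0258
grip_force: 4.0
```

```bash
python3 - <<'E'
from h import *
st(); c=cam('wrist'); np.savez('w6.npz',**{k:np.array(v) for k,v in c.items()}); W=pts(c)
for v in range(140,240,4): print(v,(W[v,315]*1000).round(1),(W[v,330]*1000).round(1))
E
```

```text
12.5 [0.4578 0.1438 0.025 ] [ 3.1415 -0.      3.1018] [-0.1  0.7 -0.6] 0.0258 4.0
140 [403.5 146.4  10.1] [403.8 155.1  10.4]
144 [405.9 146.3   9.1] [406.2 155.1  10. ]
148 [408.2 146.2   9.5] [408.5 155.    9.7]
152 [410.6 146.1   9. ] [410.9 155.    9.1]
156 [412.8 146.   10.6] [413.3 155.    8.5]
160 [415.2 145.9  10.2] [415.6 154.8   9.6]
164 [417.4 145.8  11. ] [418.  154.8   9.7]
168 [419.9 145.7  10.1] [420.4 154.7   9.4]
172 [420.3 145.7  22. ] [420.6 154.   22.6]
176 [420.4 145.7  34.2] [420.7 153.4  34.3]
180 [420.9 145.7  42.3] [421.  153.   43.2]
184 [420.4 145.6  54. ] [422.6 152.8  44.8]
188 [421.4 145.6  57.8] [424.8 152.8  44. ]
192 [423.  145.5  58.9] [423.7 152.2  56.7]
196 [424.7 145.5  59. ] [424.9 152.   59.4]
200 [426.5 145.4  59.1] [427.1 152.   58. ]
204 [428.3 145.3  59.4] [428.9 152.   57.9]
208 [430.3 145.3  58.6] [430.8 152.   57.9]
212 [432.  145.2  59.2] [432.3 151.9  58.9]
216 [434.4 145.1  57.7] [433.8 151.8  60. ]
220 [436.1 145.   58. ] [436.2 151.8  58.5]
224 [437.6 145.   59.4] [443.1 152.3  44.8]
228 [439.4 144.9  59.5] [444.5 152.2  46.6]
232 [446.2 144.7  47. ] [446.8 152.1  46.3]
236 [447.9 144.6  48.1] [449.  152.1  46. ]
```

Call:
move_arm --pt "0.01 0 0 0 0 0" --pt "0.02 0 0 0 0 0" --pt "0.02 0 0 0 0 0"

```text
time: 12.92
tool_pos: [0.456, 0.1438, 0.0251]
tool_rot: [3.141, 0.0, 3.102]
contact_force: [-0.1, 0.7, -1.2]
opening: 0.0259
grip_force: 4.0
```

Call:
move_arm --pt "0.01 0 0 0 0 0" --pt "0.015 0 0 0 0 0" --pt "0.015 0 0 0 0 0"

```text
time: 13.3
tool_pos: [0.4555, 0.1439, 0.0253]
tool_rot: [3.141, 0.002, 3.102]
contact_force: [5.2, -0.5, -2.2]
opening: 0.0258
grip_force: 4.0
```

```bash
cat > chk.py <<'E'
from h import *
st(); c=cam('wrist'); W=pts(c)
B=W[100:236,300:345].reshape(-1,3); b=B[(B[:,2]>.016)&(B[:,2]<.04)]; print('stop back',np.median(b[:,0]-(b[:,1]-.145)*.04),len(b))
for n in('top',):
    c=cam(n)
D=W[216:244,288:342].reshape(-1,3); d=D[(D[:,2]>.0425)&(D[:,2]<.049)&(D[:,0]>.4405)]; print('head front',d[:,0].min(),np.percentile(d[:,0],3),len(d))
E
python3 chk.py
```

```text
13.3 [0.4555 0.1439 0.0253] [3.1412e+00 2.4000e-03 3.1017e+00] [ 5.2 -0.5 -2.2] 0.0258 4.0
stop back 0.401619475860119 1089
head front 0.4405162114555059 0.44084974506350894 763
```

Call:
move_arm --pt "0 0 0 0 0 0" --pt "0 0 0 0 0 0" --pt "0 0 0 0 0 0" --fingers 0.05

```text
time: 13.78
tool_pos: [0.4539, 0.1439, 0.0249]
tool_rot: [-3.142, -0.001, 3.102]
contact_force: [0.8, -0.1, -0.4]
opening: 0.0472
grip_force: 0.0
```

Call:
move_arm --pt "0 0 -0.2 0 0 0" --pt "0 0 -0.6 0 0 0" --pt "0 0 -0.65 0 0 0" --pt "0 0 -0.65 0 0 0" --newtons 20

```text
time: 14.28
tool_pos: [0.4542, 0.1439, 0.0899]
tool_rot: [3.141, 0.0, 3.102]
contact_force: [-0.5, 0.7, -1.2]
opening: 0.0482
grip_force: 0.0
```

```bash
python3 - <<'E'
from h import *
st(); go(.4211,-.2822,.085,np.radians(87.3))
E
```

```text
14.28 [0.4542 0.1439 0.0899] [3.1415e+00 2.0000e-04 3.1018e+00] [-0.5  0.7 -1.2] 0.0482 0.0
shift [ 0.161 -4.271  0.049] turn [1.000e-04 0.000e+00 5.023e-01]
```

Call:
move_arm --pt "0 -0.5 0 0 0 0" --pt "0 -1 0 0 0 0"

```text
time: 14.52
tool_pos: [0.4494, 0.0433, 0.0887]
tool_rot: [3.141, -0.002, 3.104]
contact_force: [0.9, -1.1, -0.5]
opening: 0.048
grip_force: 0.0
```

Call:
move_arm --pt "0 -0.5 0 0 0 0" --pt "0 -1 0 0 0 0"

```text
time: 14.78
tool_pos: [0.4454, -0.0572, 0.0888]
tool_rot: [3.141, -0.002, 3.102]
contact_force: [0.4, 0.3, 0.2]
opening: 0.0485
grip_force: 0.0
```

Call:
move_arm --pt "0 -0.5 0 0 0 0" --pt "0 -1 0 0 0 0"

```text
time: 15.02
tool_pos: [0.4414, -0.1571, 0.0887]
tool_rot: [3.14, -0.002, 3.102]
contact_force: [0.9, -0.5, 1.0]
opening: 0.048
grip_force: 0.0
```

Call:
move_arm --pt "0.05 -0.2 0 0 0 0.058" --pt "0.1 -0.4 0 0 0 0.116" --pt "0.16 -0.6 0 0 0 0.174" --pt "0.16 -0.8 0 0 0 0.232" --pt "0.16 -1 0 0 0 0.29" --pt "0.16 -1 0 0 0 0.348" --pt "0.16 -1 0 0 0 0.406" --pt "0.16 -1 0 0 0 0.464" --pt "0.16 -1 0 0 0 0.5" --pt "0.16 -1 0 0 0 0.5023" --pt "0.16 -1 0 0 0 0.5023"

```text
time: 16.4
tool_pos: [0.4221, -0.2548, 0.0893]
tool_rot: [-3.14, -0.001, 1.526]
contact_force: [0.8, 0.0, 0.1]
opening: 0.0479
grip_force: 0.0
```

```bash
python3 - <<'E'
from h import *
st()
c=cam('wrist')
W=pts(c); m=((W[...,2]>.035)&(W[...,2]<.044)).astype(np.uint8); m[238:]=0
n,l,s,ce=cv2.connectedComponentsWithStats(m)
for i in range(1,n):
    if s[i,4]<150: continue
    q=W[l==i]; print(s[i],ce[i].round(),q.mean(0).round(4),cv2.minAreaRect((q[:,:2]*1000).astype(np.float32)))
go(.4211,-.2822,.019,np.radians(87.3))
E
```

```text
16.4 [ 0.4221 -0.2548  0.0893] [-3.1404e+00 -1.0000e-03  1.5258e+00] [0.8 0.  0.1] 0.0479 0.0
[ 503  158   48   50 1627] [527. 182.] [ 0.5778 -0.2387  0.0399] ((579.2586059570312, -239.61712646484375), (27.15896987915039, 30.843276977539062), 19.417219161987305)
[297 226  34  12 379] [313. 232.] [ 0.4216 -0.2704  0.0394] ((421.6018981933594, -270.6340026855469), (8.247169494628906, 25.32061004638672), 87.02935791015625)
shift [-0.274  0.002  0.704] turn [-0.0003 -0.0002  0.0006]
```

Call:
move_arm --pt "-0.27 0.005 0.1 0 0 0" --pt "-0.27 0.005 0.4 0 0 0" --pt "-0.27 0.005 0.65 0 0 0" --pt "-0.27 0.005 0.705 0 0 0" --pt "-0.27 0.005 0.705 0 0 0"

```text
time: 17.08
tool_pos: [0.4218, -0.2821, 0.0196]
tool_rot: [-3.141, -0.0, 1.524]
contact_force: [-0.4, -0.2, -0.2]
opening: 0.0482
grip_force: 0.0
```

Call:
move_arm --pt "0 0 0 0 0 0" --pt "0 0 0 0 0 0" --pt "0 0 0 0 0 0" --pt "0 0 0 0 0 0" --fingers -1

```text
time: 17.58
tool_pos: [0.4218, -0.2823, 0.0201]
tool_rot: [3.141, 0.0, 1.524]
contact_force: [-1.3, 1.1, 6.5]
opening: 0.0259
grip_force: 20.0
```

Call:
move_arm --pt "0 0 -0.2 0 0 0" --pt "0 0 -0.65 0 0 0" --pt "0 0 -0.65 0 0 0" --pt "0 0 -0.65 0 0 0"

```text
time: 18.08
tool_pos: [0.4213, -0.2818, 0.0839]
tool_rot: [-3.141, -0.001, 1.524]
contact_force: [0.2, 0.2, -2.1]
opening: 0.0259
grip_force: 20.0
```

```bash
python3 - <<'E'
from h import *
st(); go(.6034,.1381,.084,3.1018)
c=cam('wrist');d=c['range_z']; HE=np.array(c['hand_eye'])
for v in (222,232,240):
    q=np.array([(HE@[(u-c['cx'])/c['f']*d[v,u],-(v-c['cy'])/c['f']*d[v,u],-d[v,u],1])[:3] for u in range(290,342)]); print(v,np.median(q,0).round(4))
E
```

```text
18.07 [ 0.4213 -0.2818  0.0839] [-3.1410e+00 -7.0000e-04  1.5238e+00] [ 0.2  0.2 -2.1] 0.0259 20.0
shift [4.279e+00 1.622e+00 1.000e-03] turn [ 0.000e+00 -3.000e-04 -5.023e-01]
222 [ 0.015   0.0015 -0.0145]
232 [ 0.0115  0.001  -0.0195]
240 [ 0.0072  0.0014 -0.0197]
```

Call:
move_arm --pt "0.45 0.2 0 0 0 0" --pt "0.9 0.4 0 0 0 0"

```text
time: 18.38
tool_pos: [0.4654, -0.1931, 0.083]
tool_rot: [-3.139, -0.001, 1.522]
contact_force: [0.7, -0.2, -0.3]
opening: 0.0261
grip_force: 20.0
```

Call:
move_arm --pt "0.45 0.2 0 0 0 0" --pt "0.9 0.4 0 0 0 0"

```text
time: 18.62
tool_pos: [0.5098, -0.1044, 0.083]
tool_rot: [-3.139, -0.001, 1.523]
contact_force: [0.9, -1.3, -2.0]
opening: 0.0257
grip_force: 20.0
```

Call:
move_arm --pt "0.45 0.2 0 0 0 0" --pt "0.9 0.4 0 0 0 0"

```text
time: 18.88
tool_pos: [0.554, -0.0164, 0.0829]
tool_rot: [-3.139, -0.0, 1.524]
contact_force: [0.2, -0.5, -2.3]
opening: 0.0259
grip_force: 20.0
```

Call:
move_arm --pt "0.45 0.2 0 0 0 0" --pt "0.9 0.4 0 0 0 0"

```text
time: 19.12
tool_pos: [0.5981, 0.0715, 0.0827]
tool_rot: [-3.139, 0.0, 1.524]
contact_force: [0.7, -1.7, -2.1]
opening: 0.0261
grip_force: 20.0
```

Call:
move_arm --pt "0.3 0.02 0 0 0 -0.058" --pt "0.6 0.02 0 0 0 -0.116" --pt "0.68 0.02 0 0 0 -0.174" --pt "0.68 0.02 0 0 0 -0.232" --pt "0.68 0.02 0 0 0 -0.29" --pt "0.68 0.02 0 0 0 -0.348" --pt "0.68 0.02 0 0 0 -0.406" --pt "0.68 0.02 0 0 0 -0.464" --pt "0.68 0.02 0 0 0 -0.5023" --pt "0.68 0.02 0 0 0 -0.5023" --pt "0.68 0.02 0 0 0 -0.5023"

```text
time: 20.5
tool_pos: [0.6032, 0.1377, 0.0836]
tool_rot: [-3.141, -0.002, 3.099]
contact_force: [0.9, -0.4, -1.9]
opening: 0.0259
grip_force: 20.0
```

```bash
python3 - <<'E'
from h import *
st(); go(.6034,.1382,.0263,3.1018)
E
```

```text
20.5 [0.6032 0.1377 0.0836] [-3.1415e+00 -1.6000e-03  3.0993e+00] [ 0.9 -0.4 -1.9] 0.0259 20.0
shift [-0.003  0.005  0.573] turn [-0.     -0.0005 -0.0008]
```

Call:
move_arm --pt "0 0.005 0.25 0 0 -0.0008" --pt "0 0.005 0.5 0 0 -0.0008" --pt "0 0.005 0.57 0 0 -0.0008" --pt "0 0.005 0.573 0 0 -0.0008" --pt "0 0.005 0.573 0 0 -0.0008"

```text
time: 21.12
tool_pos: [0.6042, 0.1383, 0.0279]
tool_rot: [3.141, 0.001, 3.104]
contact_force: [0.7, -0.1, -0.9]
opening: 0.0254
grip_force: 20.0
```

Call:
move_arm --pt "0 0 0.003 0 0 0" --pt "0 0 0.003 0 0 0" --newtons 4

```text
time: 21.38
tool_pos: [0.6039, 0.1383, 0.0273]
tool_rot: [3.141, 0.001, 3.104]
contact_force: [0.2, -0.4, -0.9]
opening: 0.0261
grip_force: 4.0
```

Call:
move_arm --pt "0.05 0 0.002 0 0 0" --pt "0.12 0 0.002 0 0 0" --pt "0.2 0 0.002 0 0 0" --pt "0.28 0 0.002 0 0 0" --pt "0.36 0 0.002 0 0 0" --pt "0.44 0 0.002 0 0 0" --pt "0.44 0 0.002 0 0 0"

```text
time: 22.25
tool_pos: [0.5591, 0.14, 0.0268]
tool_rot: [3.142, -0.0, 3.104]
contact_force: [-0.5, -0.8, -1.7]
opening: 0.0261
grip_force: 4.0
```

```bash
python3 - <<'E'
from h import *
st(); go(.5154,.1416,.0263,3.1018)
E
```

```text
22.25 [0.5591 0.14   0.0268] [ 3.1416e+00 -4.0000e-04  3.1045e+00] [-0.5 -0.8 -1.7] 0.0261 4.0
shift [ 0.437 -0.     0.005] turn [ 0.     -0.0001  0.0009]
```

Call:
move_arm --pt "0.05 0 0.008 0 0 0.0008" --pt "0.12 0 0.008 0 0 0.0008" --pt "0.2 0 0.008 0 0 0.0008" --pt "0.28 0 0.008 0 0 0.0008" --pt "0.36 0 0.008 0 0 0.0008" --pt "0.44 0 0.008 0 0 0.0008" --pt "0.44 0 0.008 0 0 0.0008"

```text
time: 23.12
tool_pos: [0.5151, 0.1416, 0.026]
tool_rot: [3.142, -0.0, 3.102]
contact_force: [0.7, 0.4, -1.7]
opening: 0.0256
grip_force: 4.0
```

Call:
move_arm --pt "0.05 0 0 0 0 0" --pt "0.12 0 0 0 0 0" --pt "0.18 0 0 0 0 0" --pt "0.22 0 0 0 0 0" --pt "0.25 0 0 0 0 0" --pt "0.25 0 0 0 0 0"

```text
time: 23.88
tool_pos: [0.4906, 0.1426, 0.0259]
tool_rot: [3.142, -0.0, 3.102]
contact_force: [0.4, -0.7, -0.9]
opening: 0.0258
grip_force: 4.0
```

```bash
python3 - <<'E'
from h import *
st(); c=cam('wrist'); save(c,'w7.png'); W=pts(c)
for v in range(100,240,5): print(v,(W[v,315]*1000).round(1),c['image'][v,315])
E
```

```text
23.88 [0.4906 0.1426 0.0259] [ 3.1415 -0.      3.1019] [ 0.4 -0.7 -0.9] 0.0258 4.0
100 [414.  146.   10.2] [215 208 196]
105 [416.7 145.9   9.7] [216 209 197]
110 [421.3 145.7  58.8] [242 206 127]
115 [423.3 145.6  59.6] [241 205 127]
120 [425.3 145.5  58.6] [235 200 123]
125 [427.3 145.4  58.2] [237 201 124]
130 [429.4 145.4  57. ] [236 200 124]
135 [431.3 145.3  59.4] [233 196 121]
140 [433.5 145.2  57.6] [230 194 118]
145 [435.6 145.1  58.4] [231 195 118]
150 [437.6 145.   58.6] [229 193 116]
155 [439.8 145.   58.4] [216 179 107]
160 [443.5 144.8  45.9] [227 191 116]
165 [445.8 144.8  46.7] [255 230 143]
170 [448.  144.7  47.9] [255 229 142]
175 [450.5 144.6  47.1] [241 209 127]
180 [452.7 144.5  47.9] [232 196 117]
185 [455.4 144.4  46.8] [231 194 116]
190 [457.7 144.3  47.6] [231 195 117]
195 [460.3 144.2  47.1] [198 169  97]
200 [462.7 144.1  47.5] [255 227 138]
205 [465.1 144.   47.7] [255 228 139]
210 [468.5 143.9  45.1] [223 186 111]
215 [476.  143.6  29.8] [142 132 121]
220 [476.  143.6  38.2] [136 127 116]
225 [476.4 143.6  44.9] [146  97  70]
230 [478.7 143.5  46. ] [148  98  72]
235 [481.9 143.4  44.7] [147  97  71]
```

View pics/w7.png

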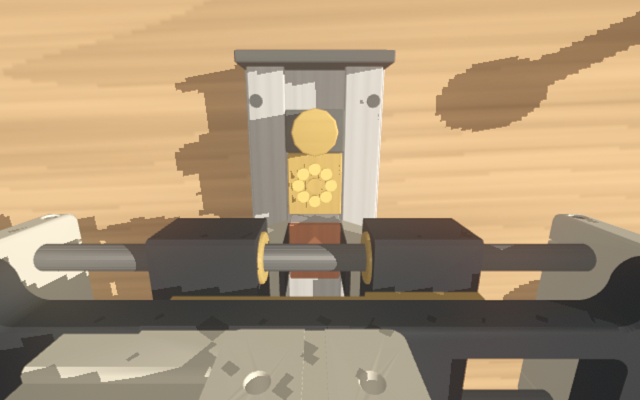

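The rosette stands at (315,185) against the stop. The held copper diamond is about 5.5 mm behind it, with its front at x=0.476 and the rosette's back at about 0.470.

Call:
move_arm --pt "0.01 0 0 0 0 0" --pt "0.02 0 0 0 0 0" --pt "0.03 0 0 0 0 0" --pt "0.04 0 0 0 0 0" --pt "0.05 0 0 0 0 0" --pt "0.05 0 0 0 0 0"

```text
time: 24.68
tool_pos: [0.4857, 0.1428, 0.0259]
tool_rot: [3.142, -0.0, 3.102]
contact_force: [0.1, 0.2, -1.9]
opening: 0.0259
grip_force: 4.0
```

Call:
move_arm --pt "0.01 0 0 0 0 0" --pt "0.015 0 0 0 0 0" --pt "0.015 0 0 0 0 0"

```text
time: 25.05
tool_pos: [0.4848, 0.1428, 0.0261]
tool_rot: [3.141, 0.001, 3.102]
contact_force: [2.2, -0.6, -2.6]
opening: 0.0261
grip_force: 4.0
```

Call:
move_arm --pt "0.01 0 0 0 0 0" --pt "0.01 0 0 0 0 0" --pt "0.01 0 0 0 0 0"

```text
time: 25.42
tool_pos: [0.4843, 0.1428, 0.0263]
tool_rot: [3.141, 0.002, 3.102]
contact_force: [4.9, -1.0, -1.9]
opening: 0.026
grip_force: 4.0
```

Call:
move_arm --pt "0 0 0 0 0 0" --pt "0 0 0 0 0 0" --pt "0 0 0 0 0 0" --fingers 0.05

```text
time: 25.8
tool_pos: [0.4828, 0.1429, 0.0258]
tool_rot: [-3.142, -0.001, 3.102]
contact_force: [0.1, 0.5, 1.5]
opening: 0.0473
grip_force: 0.0
```

Call:
move_arm --pt "0 0 -0.2 0 0 0" --pt "0 0 -0.6 0 0 0" --pt "0 0 -0.65 0 0 0" --pt "0 0 -0.65 0 0 0" --newtons 20

```text
time: 26.3
tool_pos: [0.483, 0.1429, 0.0908]
tool_rot: [3.141, 0.0, 3.102]
contact_force: [-0.5, -0.4, -0.7]
opening: 0.0482
grip_force: 0.0
```

```bash
python3 - <<'E'
from h import *
st(); go(.579,-.2394,.085,np.radians(108.7))
E
```

```text
26.3 [0.483  0.1429 0.0908] [3.1415 0.     3.1018] [-0.5 -0.4 -0.7] 0.0482 0.0
shift [-1.111 -3.781  0.058] turn [ 0.     -0.      0.3834]
```

Call:
move_arm --pt "-0.15 -0.5 0 0 0 0" --pt "-0.3 -1 0 0 0 0"

```text
time: 26.55
tool_pos: [0.5086, 0.0411, 0.0895]
tool_rot: [3.141, -0.002, 3.104]
contact_force: [-0.2, 0.2, 0.1]
opening: 0.0483
grip_force: 0.0
```

Call:
move_arm --pt "-0.15 -0.5 0 0 0 0" --pt "-0.3 -1 0 0 0 0"

```text
time: 26.8
tool_pos: [0.5346, -0.0608, 0.0894]
tool_rot: [3.141, -0.003, 3.102]
contact_force: [0.3, 0.4, 0.2]
opening: 0.0483
grip_force: 0.0
```

Call:
move_arm --pt "-0.15 -0.5 0 0 0 0" --pt "-0.3 -1 0 0 0 0"

```text
time: 27.05
tool_pos: [0.5606, -0.1619, 0.0891]
tool_rot: [3.14, -0.003, 3.102]
contact_force: [1.0, 0.8, -0.5]
opening: 0.0482
grip_force: 0.0
```

Call:
move_arm --pt "-0.05 -0.2 0 0 0 0.055" --pt "-0.1 -0.4 0 0 0 0.11" --pt "-0.21 -0.6 0 0 0 0.165" --pt "-0.21 -0.78 0 0 0 0.22" --pt "-0.21 -0.78 0 0 0 0.275" --pt "-0.21 -0.78 0 0 0 0.33" --pt "-0.21 -0.78 0 0 0 0.3834" --pt "-0.21 -0.78 0 0 0 0.3834" --pt "-0.21 -0.78 0 0 0 0.3834"

```text
time: 28.18
tool_pos: [0.5787, -0.239, 0.0899]
tool_rot: [-3.141, -0.001, 1.901]
contact_force: [0.1, 0.2, 0.5]
opening: 0.0486
grip_force: 0.0
```

```bash
python3 - <<'E'
from h import *
st()
c=cam('wrist')
W=pts(c); m=((W[...,2]>.035)&(W[...,2]<.044)).astype(np.uint8); m[238:]=0
n,l,s,ce=cv2.connectedComponentsWithStats(m)
for i in range(1,n):
    if s[i,4]<150: continue
    q=W[l==i]; print(s[i],ce[i].round(),q.mean(0).round(4),cv2.minAreaRect((q[:,:2]*1000).astype(np.float32)))
go(.579,-.2394,.0195,np.radians(108.7))
E
```

```text
28.18 [ 0.5787 -0.239   0.0899] [-3.1406e+00 -1.3000e-03  1.9005e+00] [0.1 0.2 0.5] 0.0486 0.0
[ 297  192   35   40 1352] [314. 212.] [ 0.5793 -0.2387  0.0402] ((579.391357421875, -239.43116760253906), (25.685970306396484, 29.985614776611328), 19.41044044494629)
shift [-0.004  0.001  0.707] turn [-0.0002 -0.0003  0.0009]
```

Call:
move_arm --pt "0 0 0.3 0 0 0" --pt "0 0 0.6 0 0 0" --pt "0 0 0.707 0 0 0" --pt "0 0 0.707 0 0 0" --pt "0 0 0.707 0 0 0"

```text
time: 28.85
tool_pos: [0.5799, -0.2397, 0.0215]
tool_rot: [3.14, 0.002, 1.898]
contact_force: [0.1, 0.2, 0.2]
opening: 0.0484
grip_force: 0.0
```

Call:
move_arm --pt "0 0 0 0 0 0" --pt "0 0 0 0 0 0" --pt "0 0 0 0 0 0" --pt "0 0 0 0 0 0" --fingers -1

```text
time: 29.35
tool_pos: [0.5793, -0.2394, 0.0206]
tool_rot: [3.141, 0.0, 1.897]
contact_force: [-0.6, 0.2, 3.4]
opening: 0.0258
grip_force: 20.0
```

Call:
move_arm --pt "0 0 -0.2 0 0 0" --pt "0 0 -0.65 0 0 0" --pt "0 0 -0.65 0 0 0" --pt "0 0 -0.65 0 0 0"

```text
time: 29.85
tool_pos: [0.5787, -0.239, 0.0846]
tool_rot: [-3.141, -0.001, 1.897]
contact_force: [0.3, -0.2, -1.2]
opening: 0.0258
grip_force: 20.0
```

```bash
python3 - <<'E'
from h import *
st(); go(.6034,.1381,.084,3.1018)
E
```

```text
29.85 [ 0.5787 -0.239   0.0846] [-3.1410e+00 -8.0000e-04  1.8973e+00] [ 0.3 -0.2 -1.2] 0.0258 20.0
shift [3.492 1.444 0.008] turn [-0.     -0.0004 -0.3834]
```

Call:
move_arm --pt "0.45 0.19 0 0 0 0" --pt "0.9 0.38 0 0 0 0"

```text
time: 30.1
tool_pos: [0.5851, -0.1409, 0.0833]
tool_rot: [-3.139, -0.002, 1.896]
contact_force: [0.7, -0.1, -1.3]
opening: 0.0259
grip_force: 20.0
```

Call:
move_arm --pt "0.45 0.19 0 0 0 0" --pt "0.9 0.38 0 0 0 0"

```text
time: 30.35
tool_pos: [0.5923, -0.0428, 0.0835]
tool_rot: [-3.139, -0.002, 1.897]
contact_force: [0.5, 0.1, -1.0]
opening: 0.0256
grip_force: 20.0
```

Call:
move_arm --pt "0.45 0.19 0 0 0 0" --pt "0.9 0.38 0 0 0 0"

```text
time: 30.6
tool_pos: [0.5994, 0.0546, 0.0835]
tool_rot: [-3.139, -0.001, 1.897]
contact_force: [0.6, -0.6, -0.2]
opening: 0.026
grip_force: 20.0
```

Call:
move_arm --pt "0.3 0.15 0 0 0 -0.055" --pt "0.6 0.304 0 0 0 -0.11" --pt "0.792 0.304 0 0 0 -0.165" --pt "0.792 0.304 0 0 0 -0.22" --pt "0.792 0.304 0 0 0 -0.275" --pt "0.792 0.304 0 0 0 -0.33" --pt "0.792 0.304 0 0 0 -0.3834" --pt "0.792 0.304 0 0 0 -0.3834" --pt "0.792 0.304 0 0 0 -0.3834"

```text
time: 31.72
tool_pos: [0.6034, 0.1377, 0.0843]
tool_rot: [-3.142, -0.002, 3.098]
contact_force: [-0.6, -0.1, -1.2]
opening: 0.0258
grip_force: 20.0
```

```bash
python3 - <<'E'
from h import *
st(); go(.6034,.1382,.0275,3.1018)
E
```

```text
31.73 [0.6034 0.1377 0.0843] [-3.1415e+00 -1.7000e-03  3.0985e+00] [-0.6 -0.1 -1.2] 0.0258 20.0
shift [-0.001  0.005  0.568] turn [-0.     -0.0005 -0.0011]
```

Call:
move_arm --pt "0 0.005 0.25 0 0 -0.0011" --pt "0 0.005 0.5 0 0 -0.0011" --pt "0 0.005 0.56 0 0 -0.0011" --pt "0 0.005 0.568 0 0 -0.0011" --pt "0 0.005 0.568 0 0 -0.0011"

```text
time: 32.35
tool_pos: [0.6046, 0.1384, 0.0294]
tool_rot: [3.141, 0.002, 3.105]
contact_force: [-0.0, 1.1, -0.4]
opening: 0.0257
grip_force: 20.0
```

Call:
move_arm --pt "0 0 0.005 0 0 0" --pt "0 0 0.005 0 0 0" --newtons 4

```text
time: 32.6
tool_pos: [0.6042, 0.1383, 0.0285]
tool_rot: [3.141, 0.001, 3.105]
contact_force: [0.6, 0.4, -0.6]
opening: 0.0259
grip_force: 4.0
```

Call:
move_arm --pt "0.05 0 0.005 0 0 0" --pt "0.12 0 0.005 0 0 0" --pt "0.2 0 0.005 0 0 0" --pt "0.28 0 0.005 0 0 0" --pt "0.36 0 0.005 0 0 0" --pt "0.44 0 0.005 0 0 0" --pt "0.44 0 0.005 0 0 0"

```text
time: 33.48
tool_pos: [0.5593, 0.14, 0.0275]
tool_rot: [3.142, -0.0, 3.105]
contact_force: [-0.0, 0.1, -0.8]
opening: 0.0259
grip_force: 4.0
```

```bash
python3 - <<'E'
from h import *
st(); go(.5204,.1414,.0272,3.1018)
E
```

```text
33.48 [0.5593 0.14   0.0275] [ 3.1416e+00 -4.0000e-04  3.1054e+00] [-0.   0.1 -0.8] 0.0259 4.0
shift [0.389 0.    0.003] turn [ 0.     -0.0001  0.0011]
```

Call:
move_arm --pt "0.05 0 0.006 0 0 0.0011" --pt "0.12 0 0.006 0 0 0.0011" --pt "0.2 0 0.006 0 0 0.0011" --pt "0.28 0 0.006 0 0 0.0011" --pt "0.34 0 0.006 0 0 0.0011" --pt "0.37 0 0.006 0 0 0.0011" --pt "0.39 0 0.006 0 0 0.0011" --pt "0.39 0 0.006 0 0 0.0011"

```text
time: 34.48
tool_pos: [0.521, 0.1413, 0.0269]
tool_rot: [3.141, 0.0, 3.102]
contact_force: [-0.6, -0.1, -0.8]
opening: 0.0258
grip_force: 4.0
```

Call:
move_arm --pt "0.01 0 0 0 0 0" --pt "0.02 0 0 0 0 0" --pt "0.03 0 0 0 0 0" --pt "0.04 0 0 0 0 0" --pt "0.05 0 0 0 0 0" --pt "0.05 0 0 0 0 0"

```text
time: 35.22
tool_pos: [0.5159, 0.1415, 0.0268]
tool_rot: [3.142, -0.0, 3.102]
contact_force: [0.7, -0.4, -0.9]
opening: 0.0263
grip_force: 4.0
```

Call:
move_arm --pt "0.01 0 0 0 0 0" --pt "0.015 0 0 0 0 0" --pt "0.015 0 0 0 0 0"

```text
time: 35.6
tool_pos: [0.5145, 0.1416, 0.0269]
tool_rot: [3.141, 0.0, 3.102]
contact_force: [0.2, 0.2, -1.1]
opening: 0.026
grip_force: 4.0
```

Call:
move_arm --pt "0.01 0 0 0 0 0" --pt "0.015 0 0 0 0 0" --pt "0.015 0 0 0 0 0"

```text
time: 35.98
tool_pos: [0.5142, 0.1416, 0.0272]
tool_rot: [3.141, 0.003, 3.102]
contact_force: [5.5, -0.6, -2.7]
opening: 0.0262
grip_force: 4.0
```

```bash
cat > g.py <<'E'
from h import *
st(); c=cam('wrist'); save(c,'w8.png'); W=pts(c)
for v in range(160,240,3): print(v,(W[v,315]*1000).round(1),c['image'][v,315])
E
python3 g.py
```

```text
35.98 [0.5142 0.1416 0.0272] [3.1413e+00 2.6000e-03 3.1017e+00] [ 5.5 -0.6 -2.7] 0.0262 4.0
160 [467.4 143.8  44.5] [226 188 113]
163 [468.6 143.8  46. ] [226 189 114]
166 [470.1 143.7  45.7] [186 135  89]
169 [471.5 143.7  46.2] [224 155 112]
172 [473.1 143.6  45.3] [224 154 111]
175 [474.4 143.6  46. ] [223 154 110]
178 [475.9 143.5  45.7] [228 159 114]
181 [477.2 143.5  46.9] [255 186 138]
184 [478.6 143.4  47. ] [255 186 139]
187 [480.2 143.4  46.7] [255 185 138]
190 [481.2 143.3  48.6] [191 129  88]
193 [482.6 143.3  49.1] [163 109  73]
196 [484.5 143.2  47.4] [164 108  73]
199 [485.6 143.1  48.8] [163 108  73]
202 [487.4 143.1  47.7] [161 106  71]
205 [489.  143.   47.5] [206 139  98]
208 [490.7 143.   47.1] [255 183 137]
211 [492.  142.9  47.8] [255 183 136]
214 [493.7 142.8  47.4] [249 177 131]
217 [495.5 142.8  46.6] [221 150 109]
220 [497.1 142.7  46.7] [223 152 110]
223 [499.  142.6  45.8] [145  94  70]
226 [500.7 142.6  45.4] [133 127 117]
229 [502.1 142.5  45.9] [135 127 117]
232 [504.  142.4  45.3] [134 127 117]
235 [504.4 142.4  48.5] [79 67 63]
238 [505.8 142.4  48.8] [78 67 63]
```

Contact at 5.5 N, with no gaps along the row. I release the die, lift, and back away for a check.

Call:
move_arm --pt "0 0 0 0 0 0" --pt "0 0 0 0 0 0" --pt "0 0 0 0 0 0" --fingers 0.05

```text
time: 36.4
tool_pos: [0.5125, 0.1416, 0.0268]
tool_rot: [-3.142, -0.001, 3.102]
contact_force: [0.1, 0.1, 0.2]
opening: 0.0473
grip_force: 0.0
```

Call:
move_arm --pt "0 0 -0.2 0 0 0" --pt "0 0 -0.6 0 0 0" --pt "-0.3 0 -0.7 0 0 0" --pt "-0.6 0 -0.7 0 0 0" --pt "-0.6 0 -0.7 0 0 0" --pt "-0.6 0 -0.7 0 0 0"

```text
time: 37.15
tool_pos: [0.5716, 0.1392, 0.0962]
tool_rot: [-3.141, -0.002, 3.102]
contact_force: [0.3, 0.3, 0.7]
opening: 0.0484
grip_force: 0.0
```

```bash
cat > g.py <<'E'
from h import *
st(); c=cam('wrist'); save(c,'w9.png'); W=pts(c)
prev=None
for v in range(70,236,1):
    p=(W[v,313]*1000).round(1)
    im=c['image'][v,313].astype(int)
    if prev is None or abs(p[2]-prev)>4 or v%12==0: print(v,p,im)
    prev=p[2]
E
python3 g.py
```

```text
37.15 [0.5716 0.1392 0.0962] [-3.1414e+00 -2.3000e-03  3.1018e+00] [0.3 0.3 0.7] 0.0484 0.0
70 [473.5 142.2  45.9] [225 155 113]
72 [474.7 142.2  45.8] [225 155 114]
84 [482.6 141.9  48.5] [200 140 102]
96 [490.1 141.6  48.1] [255 189 145]
108 [497.7 141.3  45.9] [222 153 112]
120 [505.7 141.   48.6] [117 110 106]
132 [513.7 140.6  47. ] [164 158 150]
144 [522.  140.3  46.2] [204 199 188]
156 [534.5 139.6  10. ] [189 183 171]
168 [544.6 139.2   9.5] [205 198 187]
180 [554.7 138.8  10.5] [214 208 196]
192 [565.3 138.4  10.2] [214 207 195]
204 [576.2 138.    9.4] [213 206 195]
216 [587.2 137.5   9.4] [205 198 186]
228 [598.3 137.1   9.8] [140 133 125]
```

View pics/w9.png

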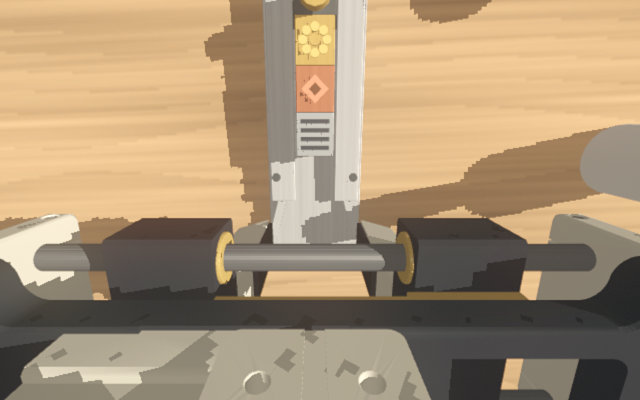

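The picture shows rosette (315,40), diamond (315,89) and bars (315,134) in one closed row, and the gripper is clear. Handing in.

```bash
python3 -c "
from cell import robot
print(robot.hand_in())"
```

```text
the job is handed in; nothing more can be done
None
```

The three dies are in the holder in one row with no visible gaps, rosette against the stop, then diamond, then bars, and the job is handed in; pushing read at most 5.5 N against the stop's 18 N, and I did not re-measure the stop after the last push.

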